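Cull the broken sharpening stones

ROBOT

A 6-joint arm with a two-finger parallel gripper is mounted at the origin on the work surface. World frame = base frame: x ahead of the robot, y to its left, z up, the work surface at z = 0. Lengths are in m, angles in rad, forces in N, time in s.
With the tool pointing down it reaches from about 0.35 to 0.775 m from the base axis. Payload 5.5 kg.
Tool frame: the origin (TCP) lies between the finger pads; the fingertips stand 17 mm ahead of it and the grasp point (between the pads) lies 2 mm behind it; z points along the fingers, y is the line along which they close (so a half turn about z gives the same grasp; the last joint's range is limited). The gripper opens to 85 mm and grips with 20 to 120 N. Pads are 22 mm wide; open, the fingers measure 114 mm over their backs; the gripper's body (76 mm by 85 mm) begins 54 mm behind the grasp point. The pads swing forward as they close: fully open they stand 13 mm farther back than shut.
Start: joints at [-1.302, 0.313, 0.046, 1.304, 0, 1.431], TCP at [0.229, -0.528, 0.248] pointing down, gripper open.
Joint ranges: [-2.76, 2.76], [-0.86, 1.69], [-1.03, 1.26], [-2.2, 2.34], [-1.47, 1.5], [-3.14, 3.14]. Speed limits (rad/s): [2.57, 2.57, 3.14, 3.14, 3.14, 3.14].

INTERFACE

Orientations are given as a rotation vector (axis times angle).
In Python, from bench import ctrl, optics gives the robot as it stands. The module is installed in compiled form; this text tells all that it offers.
- The arm moves only by the tool move_arm, never from a script. Its argument "plan" is a list of rows, each a list of 7 numbers: the shift along the tool's x, y, z in cm, then the turn, a rotation vector about the tool's x, y, z in degrees, then the opening, from 0 (shut) to 1 (fully open). In form: [[dx, dy, dz, wx, wy, wz, gripper], ...]. A call has 1 to 10 rows; each row shifts and turns the commanded pose from where the row before left it, along the tool's axes as they then stand; what a row does not reach is not made up. A row lasts 1/10 s, in which the tool goes at most 50 mm and 8.59 degrees, less where a joint would pass 70% of its speed; a pose out of reach is approached as far as the arm can. A call with a gripper value outside its range is refused whole. The fingers move at their own pace and stop on an object; "squeeze" is the grip in N (left out, the last holds). Time passes only in rows, so rows that do not move let the fingers close. It gives the time, the measured TCP pose, the force, the opening and the grip force at its end, in the units of the state.
- ctrl.sense(): the state, without advancing time (a new reading comes with each control period).
- optics.get_image(name): name is "scene" or "top"; returns the picture (420x560x3 uint8, blue, green, red); there is no depth.
- optics.camera_model(name): a dict with "intrinsics" (3x3 intrinsics, pixels), "R" (3x3) and "t" (3): a world point X has camera coordinates R X + t. Camera axes: x right, y down, z forward; pixel columns grow to the right and rows downward; lengths in m; the calibration is good to about 2 mm. A picture is of the moment at which its call begins. camera_model takes no time and is no camera call.
- ctrl.hand_in(): hands the job in; it is judged then, once.
Trained networks look in the newest picture that a camera, given by its name, has taken for a name from the list of things; names that differ only in an ending like _2 or _b are one class to them, and where a whole thing is asked for, a point or a joint stands for the part that bears it (a point fixed in the world has none). Each returns a list of dicts, best first, with "confidence" (0 to 1); they miss things now and then, are a little off and sometimes report something else, mostly with a low value. They report only what shows in the picture. A call takes as long as a camera call. They do not tell look-alikes from the thing itself.
- optics.search_frame(camera, label): "pixel" ([row, column] in pixels, amid what is visible of it).
- optics.regions_of(camera, label): "region" (420x560 bool, what is visible of it) and "pixel" ([row, column] in pixels, amid what is visible of it).
- optics.mark_of(camera, label): "pixel" ([row, column] in pixels: a listed point, or the origin of a listed thing).
The state is a dict: "clock": time; "joint_pos": joint angles; "joint_vel": joint speeds; "joint_efforts": joint torques, N m; "tcp_pos": TCP position; "eef_rot": TCP orientation; "ft_force": force on the tool from outside, world axes, zero at the start; "moment": the same for the moment, N m; "opening": finger opening in m; "grip_force": force on a finger pad.
Only numpy, scipy, OpenCV 4.12 (cv2) and the standard library are available. Lean on these libraries where they do the work, as an engineer would, in place of code of your own. Each camera call takes 0.05 s, during which the arm holds its last target. There are 200 camera calls.

TASK

Six sharpening stones lie on the wooden board, and two of them are no longer full blocks: one has a corner broken off, one is snapped short. Pick out those two and lay both flat on the floor of the red tray, setting them down gently rather than dropping them; leave the four sound stones and the flask, cleaver and pliers where they are.

Things in the scene. Friction and masses are not known exactly. Their poses are not given: they have to be found in the camera images.
- stone_chipped_c (a point): a brown sharpening stone, once 100 mm long, 36 mm wide and 25 mm thick and now weighing 120 to 260 g, with one corner broken off: a triangle reaching 34 mm along the length and 24 mm across the width is missing, through the full thickness, at the +x +y corner. Point at the stone's centre, half-way up (12.5 mm above its underside); x runs along its length, y across its width, z up (centre of the outline before it was chipped; the full width remains from x = -50 to x = +16 mm)
- stone_snapped_c (a point): a grey sharpening stone snapped short with a ragged, slanting end: 36 mm wide, 25 mm thick, only 57 to 68 mm long now, 85 to 180 g. Point at the stone's centre, half-way up (12.5 mm above its underside); x runs along its length, y across its width, z up; it reaches from x = -34 mm (clean end) to between +23 and +34 mm (ragged end)
- stone_sound1_c (a point): a sound grey sharpening stone, a full rectangular block 100 mm long, 36 mm wide and 25 mm thick, 140 to 280 g. Point at the stone's centre, half-way up (12.5 mm above its underside); x runs along its length, y across its width, z up
- stone_sound2_c (a point): a sound brown sharpening stone, a full rectangular block 100 mm long, 36 mm wide and 25 mm thick, 140 to 280 g. Point at the stone's centre, half-way up (12.5 mm above its underside); x runs along its length, y across its width, z up
- stone_sound3_c (a point): a sound dark slate sharpening stone, a full rectangular block 100 mm long, 36 mm wide and 25 mm thick, 140 to 280 g. Point at the stone's centre, half-way up (12.5 mm above its underside); x runs along its length, y across its width, z up
- stone_sound4_c (a point): a sound grey sharpening stone, a full rectangular block 100 mm long, 36 mm wide and 25 mm thick, 140 to 280 g. Point at the stone's centre, half-way up (12.5 mm above its underside); x runs along its length, y across its width, z up
- board: wooden board, 300 mm (x) by 330 mm (y), 12 mm thick, fixed on the bench; the six stones lie flat on it in two rows of three, lengths roughly along the board's x, about 60 mm clear between neighbours' long sides, any stone in any place. Origin at the centre of its underside, on the bench
- tray: low open red plastic tray, fixed on the bench, outside 200 mm (x) by 230 mm (y), 22 mm high, walls and floor 4 mm thick. Origin at the centre of its underside, on the bench; z up
- flask: steel vacuum flask standing upright, 66 mm across and 200 mm tall; origin at the centre of its underside
- cleaver: kitchen cleaver lying flat, 290 mm long along its y, 18 mm high; origin on the bench beneath its middle
- pliers: pliers with orange and yellow handles lying flat, about 170 mm long along their x, 16 mm high; origin on the bench beneath the pivot
There are look-alikes about, which are no part of the job. Leave any green look-alike of the part that bears stone_chipped_c alone.

How it is judged:
By the outcome, as a careful person would: the job done as asked, in the order asked, and still so for the second after the job is handed in, with the robot touching nothing.
It also fails if it takes over 53 s, if anything falls off the work surface, if the arm or the gripper's body presses on something with over 40 N, if the wrist force passes 120 N, or if a joint passes its speed limit or range.

## Working session

There is one attempt and no reset: what is moved stays moved. The work goes in short steps, Python scripts to look and compute and a tool call to move; the robot and the scene stay as the last step left them, time stands still between calls to the robot, and variables do not carry over. Pictures are saved under pics/ and viewed, at most 10 in all, crops included, and the job is handed in when it is done.

Besides the shell and the picture viewer there is one more tool, called after ">>>" as name(argument=value, ...), one argument or row to a line, values as JSON. move_arm: Moves the arm, as the interface text tells. Its arguments: {"type":"object","properties":{"plan":{"type":"array"},"squeeze":{"type":"number"}},"required":["plan"]}

```bash
mkdir -p pics
cat > h.py <<'E'
import numpy as np, cv2
from bench import ctrl, optics
def ray(cam,px,z):
    m=optics.camera_model(cam);K,R,t=[np.array(m[k],float) for k in("intrinsics","R","t")]
    d=R.T@np.linalg.inv(K)@np.array([px[1],px[0],1.]);c=-R.T@t
    return c+d*(z-c[2])/d[2]
def proj(cam,X):
    m=optics.camera_model(cam);K,R,t=[np.array(m[k],float) for k in("intrinsics","R","t")]
    p=K@(R@np.array(X,float)+t);return p[1]/p[2],p[0]/p[2]
E
python3 - <<'E'
from h import *
for c in("top","scene"):
    cv2.imwrite(f"pics/{c}0.png",optics.get_image(c))
for l in("stone_chipped_c","stone_snapped_c","tray","board","flask","cleaver","pliers"):
    z=.0245 if 'stone' in l else 0
    print(l,[(np.round(d["pixel"]).tolist(),round(d["confidence"],2),ray("top",d["pixel"],z)[:2].round(3).tolist()) for d in optics.mark_of("top",l)])
s=ctrl.sense();print(s["clock"],s["tcp_pos"],s["eef_rot"],s["opening"])
m=optics.camera_model("top");print(-np.array(m["R"]).T@m["t"])
E
```

```text
stone_chipped_c [([219.0, 252.0], 0.82, [0.615, 0.124]), ([162.0, 154.0], 0.74, [0.77, 0.391])]
stone_snapped_c [([223.0, 285.0], 0.85, [0.606, 0.036])]
tray [([256.0, 404.0], 0.65, [0.518, -0.287])]
board [([248.0, 246.0], 0.87, [0.538, 0.142])]
flask [([211.0, 157.0], 0.58, [0.639, 0.386])]
cleaver [([156.0, 280.0], 0.92, [0.792, 0.049])]
pliers [([260.0, 143.0], 0.74, [0.504, 0.422])]
0.45 [ 0.22851888 -0.5276294   0.24822602] [-3.07612228e+00 -6.37560823e-01  4.79416152e-05] 0.08528082868227131
[0.52222516 0.05283357 1.42359069]
```

View pics/top0.png

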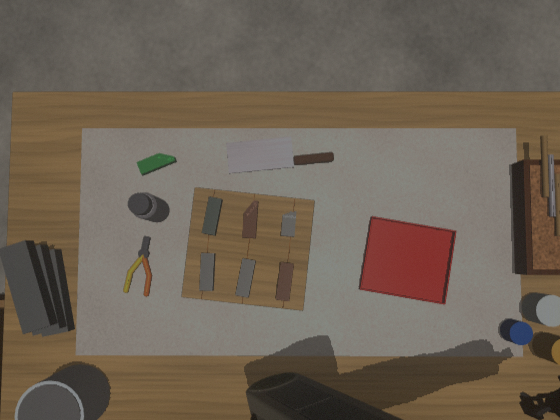

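View pics/scene0.png

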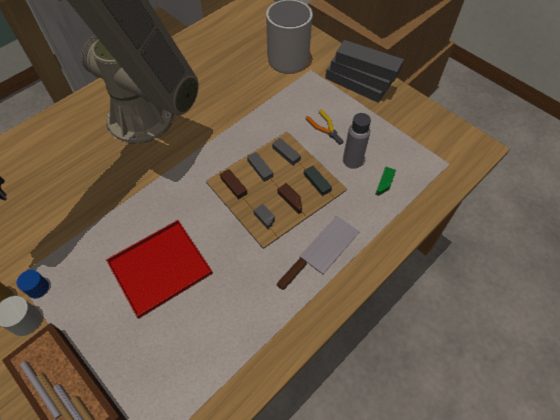

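Candidates: the chipped stone could be brown (219,250), sound brown (281,285) or the green look-alike (162,156). The snapped stone could be grey (225,289), or full greys (272,207), (278,245) or slate (215,212). I choose brown (219,250) and grey (225,289), and check both in a close crop.

Run:
```python
from h import *
im=optics.get_image("top")
cv2.imwrite("pics/crop1.png",cv2.resize(im[190:250,230:310],None,fx=9,fy=9,interpolation=cv2.INTER_CUBIC))
def rect(l,z,i=0):
    r=optics.regions_of("top",l)
    for d in r[:2]:
        ys,xs=np.nonzero(d["region"])
        P=np.array([ray("top",(y,x),z)[:2] for y,x in zip(ys,xs)])
        (c,wh,a)=cv2.minAreaRect((P*1000).astype(np.float32))
        b=cv2.boxPoints((c,wh,a))
        print(l,round(d["confidence"],2),np.round(d["pixel"]),len(ys),"c",np.round(c,1),"wh",np.round(wh,1),"ang",round(a,1),b.round().tolist())
rect("stone_chipped_c",.037);rect("stone_snapped_c",.037);rect("tray",.022);rect("board",.012)
```

```text
stone_chipped_c 0.98 [164. 155.] 534 c [769.3 383.9] wh [ 44.7 103. ] ang 22.6 [[729.0, 423.0], [769.0, 328.0], [810.0, 345.0], [770.0, 440.0]]
stone_chipped_c 0.81 [222. 248.] 477 c [614.7 130.7] wh [96.2 39.9] ang 0.1 [[567.0, 151.0], [567.0, 111.0], [663.0, 111.0], [663.0, 151.0]]
stone_snapped_c 0.68 [223. 287.] 331 c [602.8  28.2] wh [37.2 66.7] ang 89.9 [[569.0, 10.0], [636.0, 10.0], [636.0, 47.0], [569.0, 47.0]]Traceback (most recent call last):
  File "<stdin>", line 12, in <module>
  File "<stdin>", line 8, in rect
  File "h.py", line 4, in ray
    m=optics.camera_model(cam);K,R,t=[np.array(m[k],float) for k in("intrinsics","R","t")]
ValueError: time passes only in moves, steps and waits
```

View pics/crop1.png

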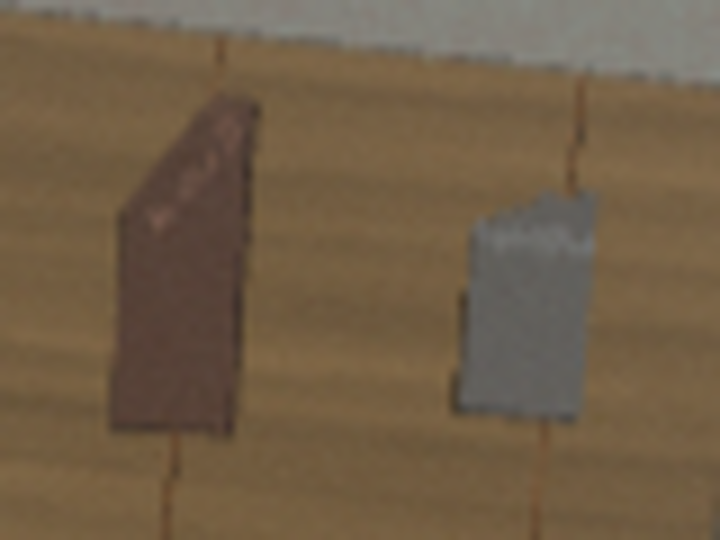

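The crop confirms it: the brown stone lacks its far-left corner, with near corners at (237.8,242.2) and (238,255.8). The grey one is short with a ragged far end, with near corners at (235.8,281.8) and (236.4,294.4). I'll turn these into poses and moves.

Run:
```python
from h import *
from scipy.spatial.transform import Rotation as R
f=lambda x,y:ray("top",(190+y/9,230+x/9),.037)[:2]
for n,q in dict(chip=[(110,430),(232,432),(122,213),(258,100)],snap=[(462,412),(580,418),(475,232),(597,192)]).items():
    P=[f(*p) for p in q]
    a,b=P[2]-P[0],P[3]-P[1]
    print(n,np.round(np.array(P)*1000).tolist(),"ang",[round(np.degrees(np.arctan2(v[1],v[0])),1) for v in(a,b)])
# tray rim from colour
im=optics.get_image("top").astype(int)
m=((im[...,2]>90)&(im[...,1]<50)&(im[...,0]<50)).astype(np.uint8)
c=max(cv2.findContours(m,0,2)[0],key=cv2.contourArea)
b=cv2.boxPoints(cv2.minAreaRect(c))
print("tray",[ray("top",(p[1],p[0]),.022)[:2].round(3).tolist() for p in b], b.round().tolist())
s=ctrl.sense();M=R.from_rotvec(s["eef_rot"]).as_matrix();print(M.round(3))
```

```text
chip [[565.0, 150.0], [564.0, 114.0], [629.0, 147.0], [663.0, 107.0]] ang [np.float64(-2.8), np.float64(-4.3)]
snap [[570.0, 46.0], [568.0, 11.0], [623.0, 42.0], [635.0, 6.0]] ang [np.float64(-4.1), np.float64(-4.4)]
tray [[0.521, -0.279], [0.571, -0.386], [0.495, -0.421], [0.445, -0.314]] [[403.0, 254.0], [443.0, 236.0], [456.0, 264.0], [416.0, 283.0]]
[[ 0.918  0.398  0.   ]
 [ 0.398 -0.918 -0.   ]
 [-0.     0.    -1.   ]]
```

>>> move_arm(
  plan=[
    [0,0,2,0,0,6.85,1],
    [0,0,2,0,0,6.85,1],
    [0,0,2,0,0,6.85,0.75],
    [0,0,2,0,0,6.85,0.75],
    [2,-4.2,0,0,0,0,0.75],
    [2,-4.2,0,0,0,0,0.75],
    [2,-4.2,0,0,0,0,0.75],
    [2,-4.2,0,0,0,0,0.75],
    [2,-4.2,0,0,0,0,0.75],
    [2,-4.2,0,0,0,0,0.75],
  ],
  squeeze=50,
)

```text
clock: 1.7
tcp_pos: [0.3664, -0.283, 0.1686]
eef_rot: [3.139, -0.11, 0.001]
ft_force: [1.3, -0.6, -0.5]
opening: 0.0641
grip_force: 0.0
```

>>> move_arm(
  plan=[
    [2,-4.2,0,0,0,0,0.75],
    [2,-4.2,0,0,0,0,0.75],
    [2,-4.2,0,0,0,0,0.75],
    [2,-4.2,0,0,0,0,0.75],
    [2,-4.2,0,0,0,0,0.75],
    [2,-4.2,0,0,0,0,0.75],
    [2,-4.2,0,0,0,0,0.75],
    [0,0,0,0,0,0,0.75],
  ],
)

```text
clock: 2.5
tcp_pos: [0.5281, 0.0034, 0.1685]
eef_rot: [-3.139, 0.098, -0.003]
ft_force: [-0.8, -0.8, 0.3]
opening: 0.0641
grip_force: 0.0
```

```bash
cat >> h.py <<'E'
from scipy.spatial.transform import Rotation as R
def go(xyz,yaw=-4):
    s=ctrl.sense();M=R.from_rotvec(s["eef_rot"]).as_matrix()
    d=M.T@(np.array(xyz)-s["tcp_pos"])*100
    x=np.radians(yaw);T=np.array([[np.cos(x),np.sin(x),0],[np.sin(x),-np.cos(x),0],[0,0,-1]]).T
    print("clock",s["clock"],"tcp",np.round(s["tcp_pos"],4),"yaw",np.degrees(np.arctan2(M[1,0],M[0,0])).round(1),"d_cm",d.round(2),"turn",np.degrees(R.from_matrix(M.T@T).as_rotvec()).round(2),"open",round(s["opening"],4))
E
python3 -c "
from h import *
go([.6065,.129,.031])"
```

```text
clock 2.5 tcp [0.5281 0.0034 0.1685] yaw -3.6 d_cm [  7.01 -13.01  13.78] turn [-0.07 -0.12  0.41] open 0.0641
```

>>> move_arm(
  plan=[
    [1.75,-3.25,1.5,0,0,0.4,0.75],
    [1.75,-3.25,1.5,0,0,0,0.75],
    [1.75,-3.25,1.5,0,0,0,0.75],
    [1.75,-3.25,1.5,0,0,0,0.75],
    [0,0,1.5,0,0,0,0.75],
    [0,0,1.5,0,0,0,0.75],
    [0,0,0,0,0,0,0.75],
    [0,0,0,0,0,0,0.75],
  ],
)

```text
clock: 3.3
tcp_pos: [0.6017, 0.0835, 0.0793]
eef_rot: [-3.109, 0.014, 0.002]
ft_force: [-0.5, 0.1, -0.2]
opening: 0.0639
grip_force: 0.0
```

```bash
python3 -c "
from h import *
go([.6065,.129,.031])
cv2.imwrite('pics/s1.png',cv2.resize(optics.get_image('scene')[120:260,190:370],None,fx=4,fy=4))"
```

```text
clock 3.3 tcp [0.6017 0.0835 0.0793] yaw -0.5 d_cm [ 0.45 -4.4   4.98] turn [-1.87  0.12  3.48] open 0.0639
```

View pics/s1.png

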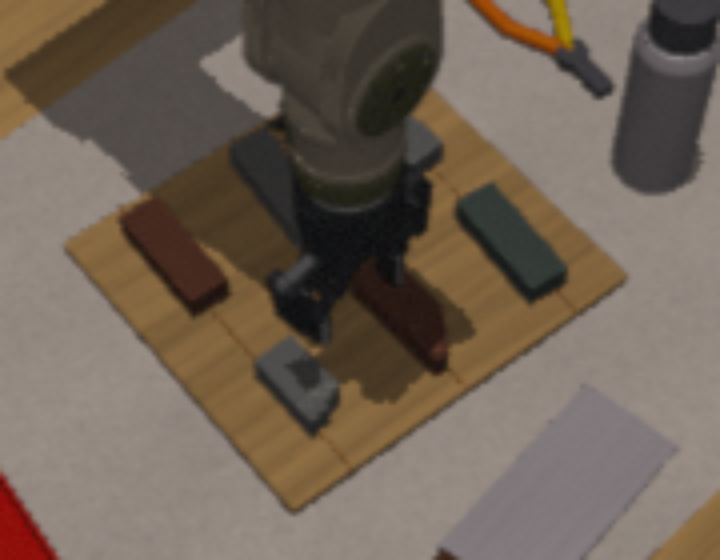

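The gripper hangs just right of the chipped stone. It fell about 4 cm short in y with a slight tilt, so I'm checking the joints.

```bash
python3 -c "
from h import *
s=ctrl.sense();print(np.round(s['joint_pos'],3),np.round(s['joint_vel'],3),np.round(s['ft_force'],2),np.round(s['joint_efforts'],1));go([.6065,.129,.031])"
```

```text
[-0.01   0.471 -0.147  0.953  0.033  3.141] [ 0.003 -0.01   0.012 -0.001  0.001  0.001] [-0.77 -0.16  0.24] [  0.1 -52.5  26.1   0.    0.1  -0. ]
clock 3.35 tcp [0.6023 0.0835 0.08  ] yaw -0.5 d_cm [ 0.38 -4.39  5.04] turn [-1.87  0.04  3.48] open 0.0644
```

Joint 6 is at its limit, so I'll use the equivalent grasp half a turn back.

>>> move_arm(
  plan=[
    [0,0,-2,0,0,-8.5,0.75],
    [0,0,0,0,0,-8.5,0.75],
    [0,0,0,0,0,-8.5,0.75],
    [0,0,0,0,0,-8.5,0.75],
    [0,0,0,0,0,-8.5,0.75],
    [0,0,0,0,0,-8.5,0.75],
    [0,0,0,0,0,-8.5,0.75],
    [0,0,0,0,0,-8.5,0.75],
    [0,0,0,0,0,-8.5,0.75],
    [0,0,0,0,0,-8.5,0.75],
  ],
)

```text
clock: 4.35
tcp_pos: [0.6027, 0.083, 0.1008]
eef_rot: [-2.302, -2.104, -0.037]
ft_force: [-0.1, -0.3, -0.2]
opening: 0.0643
grip_force: 0.0
```

>>> move_arm(
  plan=[
    [0,0,0,0,0,-8.5,0.75],
    [0,0,0,0,0,-8.5,0.75],
    [0,0,0,0,0,-8.5,0.75],
    [0,0,0,0,0,-8.5,0.75],
    [0,0,0,0,0,-8.5,0.75],
    [0,0,0,0,0,-8.5,0.75],
    [0,0,0,0,0,-8.5,0.75],
    [0,0,0,0,0,-8.5,0.75],
    [0,0,0,0,0,-8.5,0.75],
    [0,0,0,0,0,-8.5,0.75],
  ],
)

```text
clock: 5.35
tcp_pos: [0.6027, 0.083, 0.1008]
eef_rot: [-0.278, -3.128, -0.051]
ft_force: [-0.5, 0.0, 0.1]
opening: 0.0642
grip_force: 0.0
```

>>> move_arm(
  plan=[
    [0,0,0,0,0,-6,0.75],
    [0,0,0,0,0,0,0.75],
  ],
)

```text
clock: 5.55
tcp_pos: [0.6027, 0.0831, 0.1007]
eef_rot: [0.123, 3.138, 0.051]
ft_force: [-0.2, -0.1, -0.2]
opening: 0.0642
grip_force: 0.0
```

```bash
python3 -c "
from h import *
print(np.round(ctrl.sense()['joint_pos'],2));go([.6065,.129,.031],176)"
```

```text
[-0.01  0.45 -0.12  1.    0.03  0.07]
clock 5.55 tcp [0.6027 0.0831 0.1007] yaw 175.5 d_cm [-0.02  4.38  7.12] turn [ 1.88 -0.01 -0.49] open 0.0642
```

>>> move_arm(
  plan=[
    [0,0,0,1.88,0,-0.5,0.75],
    [0,2.3,0,0,0,0,0.75],
    [0,2.3,0,0,0,0,0.75],
    [0,0,2,0,0,0,0.75],
    [0,0,1.5,0,0,0,0.75],
    [0,0,0,0,0,0,0.75],
    [0,0,0,0,0,0,0.75],
  ],
)

```text
clock: 6.25
tcp_pos: [0.6053, 0.1291, 0.0649]
eef_rot: [-0.112, -3.137, 0.0]
ft_force: [-0.3, -0.4, 0.2]
opening: 0.0643
grip_force: 0.0
```

```bash
python3 -c "
from h import *
go([.6065,.129,.031],176)"
```

```text
clock 6.25 tcp [0.6053 0.1291 0.0649] yaw 175.9 d_cm [-0.13 -0.01  3.39] turn [-0.01 -0.13 -0.08] open 0.0643
```

>>> move_arm(
  plan=[
    [-0.1,0,1.2,0,0,0,0.75],
    [0,0,1.2,0,0,0,0.75],
    [0,0,1.0,0,0,0,0.75],
    [0,0,0,0,0,0,0.75],
    [0,0,0,0,0,0,0.75],
  ],
)

```text
clock: 6.75
tcp_pos: [0.6056, 0.1292, 0.0296]
eef_rot: [-0.109, -3.136, 0.0]
ft_force: [0.1, -1.3, -0.3]
opening: 0.064
grip_force: 0.0
```

>>> move_arm(
  plan=[
    [0,0,0,0,0,0,0.5],
    [0,0,0,0,0,0,0.3],
    [0,0,0,0,0,0,0.2],
    [0,0,0,0,0,0,0.2],
    [0,0,0,0,0,0,0.2],
    [0,0,0,0,0,0,0.2],
  ],
  squeeze=50,
)

```text
clock: 7.35
tcp_pos: [0.6067, 0.1294, 0.031]
eef_rot: [-0.109, -3.139, -0.0]
ft_force: [-0.7, 1.1, 5.1]
opening: 0.0351
grip_force: 52.3
```

>>> move_arm(
  plan=[
    [0,0,-1,0,0,0,0.2],
    [0,0,-2,0,0,0,0.2],
    [0,0,-3,0,0,0,0.2],
    [0,0,-3,0,0,0,0.2],
    [0,0,0,0,0,0,0.2],
  ],
)

```text
clock: 7.85
tcp_pos: [0.6086, 0.1294, 0.1246]
eef_rot: [0.109, 3.136, 0.001]
ft_force: [0.8, -0.2, -1.9]
opening: 0.0349
grip_force: 51.6
```

Run:
```python
from h import *
im=optics.get_image("top").astype(int)
m=((im[...,2]>60)&(im[...,2]>2.5*im[...,1])&(im[...,2]>2.5*im[...,0])).astype(np.uint8)
c=max(cv2.findContours(m,0,2)[0],key=cv2.contourArea)
b=cv2.boxPoints(cv2.minAreaRect(c))
P=np.array([ray("top",(p[1],p[0]),.022)[:2] for p in b])
print("tray",P.round(3).tolist(),P.mean(0),b.round().tolist())
e=P[1:]-P[:-1];print(np.linalg.norm(e,axis=1),np.degrees(np.arctan2(e[:,1],e[:,0])))
s=ctrl.sense();print(s["grip_force"],s["opening"],s["ft_force"])
go([P.mean(0)[0],P.mean(0)[1],.1],176)
```

```text
tray [[0.422, -0.226], [0.608, -0.258], [0.583, -0.412], [0.398, -0.378]] [ 0.5025823  -0.31850754] [[383.0, 292.0], [395.0, 222.0], [452.0, 231.0], [441.0, 301.0]]
[0.18851771 0.15546348 0.18814668] [ -9.89362273 -99.102596   169.67255963]
51.634899973869324 0.03471372183525953 [-0.07579803 -0.67087813 -2.544062  ]
clock 7.9 tcp [0.6075 0.1293 0.1222] yaw 176.0 d_cm [  7.36 -45.4    2.2 ] turn [0.02 0.07 0.02] open 0.0347
```

>>> move_arm(
  plan=[
    [0,0,0,0,0,5,0.2],
    [0.43,-4.2,0,0,0,0,0.2],
    [0.43,-4.2,0,0,0,0,0.2],
    [0.43,-4.2,0,0,0,0,0.2],
    [0.43,-4.2,0,0,0,0,0.2],
    [0.43,-4.2,0,0,0,0,0.2],
    [0.43,-4.2,0,0,0,0,0.2],
    [0.43,-4.2,0,0,0,0,0.2],
    [0.43,-4.2,0,0,0,0,0.2],
    [0.43,-4.2,0,0,0,0,0.2],
  ],
)

```text
clock: 8.9
tcp_pos: [0.507, -0.2388, 0.1184]
eef_rot: [-0.246, -3.126, -0.002]
ft_force: [1.0, 0.3, -2.5]
opening: 0.0351
grip_force: 51.6
```

>>> move_arm(
  plan=[
    [0,0,2,0,0,0,0.2],
    [0,0,2,0,0,0,0.2],
    [0,0,0,0,0,0,0.2],
    [0,0,0,0,0,0,0.2],
    [0,0,0,0,0,0,0.2],
  ],
)

```text
clock: 9.4
tcp_pos: [0.5092, -0.2378, 0.0807]
eef_rot: [-0.245, -3.13, 0.0]
ft_force: [0.9, 0.1, -2.3]
opening: 0.0349
grip_force: 51.6
```

```bash
python3 -c "
from h import *
go([.5097,-.2396,.0235],171)
cv2.imwrite('pics/t2.png',cv2.resize(optics.get_image('scene')[180:350,70:280],None,fx=3.5,fy=3.5))
im=optics.get_image('top')[190:330,330:490]
for z,col in((.022,(0,255,0)),):
  for a,b in((1,1),(1,-1),(-1,-1),(-1,1)):
    u=np.array([.988,-.152]);v=np.array([.152,.988]);X=np.array([.508,-.290])+a*.1*u+b*.115*v
    r,c=proj('top',[X[0],X[1],z]);im=cv2.circle(np.ascontiguousarray(im),(int(round(c-330)),int(round(r-190))),1,col,-1)
cv2.imwrite('pics/t1.png',cv2.resize(im,None,fx=4,fy=4,interpolation=0))
"
```

```text
clock 9.4 tcp [ 0.5092 -0.2378  0.0807] yaw 171.1 d_cm [-0.09 -0.16  5.72] turn [-0.02 -0.14  0.05] open 0.0349
```

View pics/t1.png

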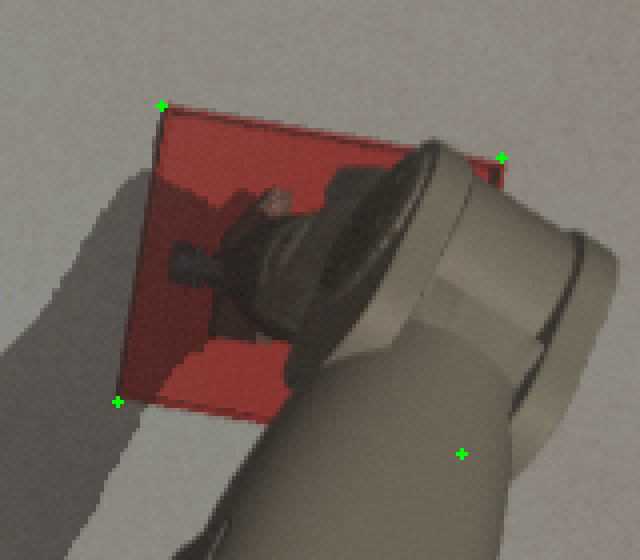

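View pics/t2.png

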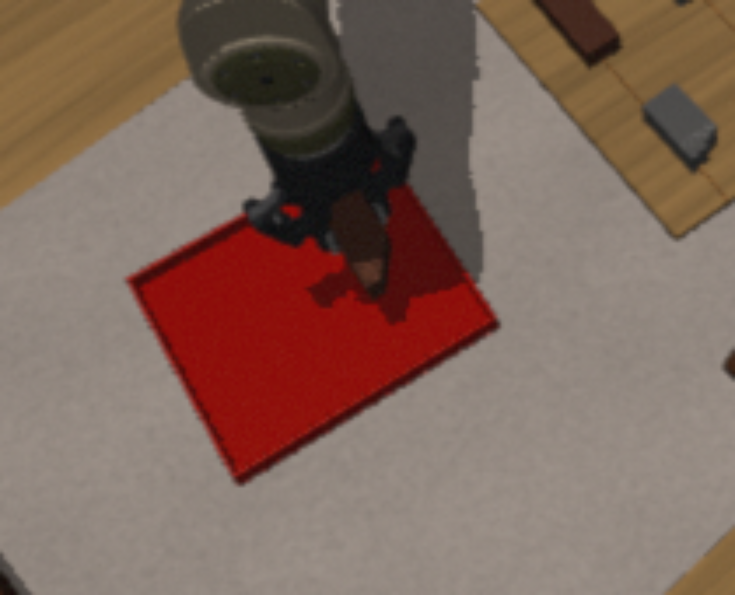

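The green outline corners at (106,162), (158,502) and (402,118) match the tray rim. The stone hangs level over the tray floor, so I'm lowering it.

>>> move_arm(
  plan=[
    [-0.1,-0.1,1.5,0,0,0,0.2],
    [0,0,1.5,0,0,0,0.2],
    [0,0,1,0,0,0,0.2],
    [0,0,0.8,0,0,0,0.2],
    [0,0,0.4,0,0,0,0.2],
    [0,0,0,0,0,0,0.2],
    [0,0,0,0,0,0,0.2],
  ],
)

```text
clock: 10.2
tcp_pos: [0.51, -0.2394, 0.0289]
eef_rot: [-0.246, -3.13, 0.001]
ft_force: [0.7, -0.7, -2.6]
opening: 0.0349
grip_force: 51.7
```

>>> move_arm(
  plan=[
    [0,0,0.2,0,0,0,0.2],
    [0,0,0.1,0,0,0,0.2],
    [0,0,0,0,0,0,0.2],
  ],
)

```text
clock: 10.5
tcp_pos: [0.5097, -0.2393, 0.0256]
eef_rot: [-0.246, -3.13, 0.0]
ft_force: [0.0, -1.1, -1.6]
opening: 0.0351
grip_force: 51.7
```

>>> move_arm(
  plan=[
    [0,0,0.1,0,0,0,0.2],
    [0,0,0.1,0,0,0,0.2],
    [0,0,0,0,0,0,0.2],
  ],
)

```text
clock: 10.8
tcp_pos: [0.5095, -0.2391, 0.0233]
eef_rot: [-0.246, -3.129, 0.0]
ft_force: [0.0, 0.5, -1.6]
opening: 0.0349
grip_force: 51.7
```

>>> move_arm(
  plan=[
    [0,0,0.1,0,0,0,0.2],
    [0,0,0,0,0,0,0.2],
  ],
)

```text
clock: 11.0
tcp_pos: [0.5096, -0.2392, 0.023]
eef_rot: [-0.246, -3.13, 0.0]
ft_force: [-2.2, -0.2, 3.4]
opening: 0.0349
grip_force: 52.1
```

>>> move_arm(
  plan=[
    [0,0,0,0,0,0,0.5],
    [0,0,0,0,0,0,0.6],
    [0,0,0,0,0,0,0.75],
    [0,0,0,0,0,0,0.75],
    [0,0,-1,0,0,0,0.75],
    [0,0,-2,0,0,0,0.75],
    [0,0,-3,0,0,0,0.75],
    [0,0,-3,0,0,0,0.75],
  ],
)

```text
clock: 11.8
tcp_pos: [0.5096, -0.239, 0.1138]
eef_rot: [-0.246, -3.129, -0.0]
ft_force: [0.9, -0.8, 0.6]
opening: 0.064
grip_force: 0.0
```

>>> move_arm(
  plan=[
    [-0.68,3.95,0,0,0,0,0.75],
    [-0.68,3.95,0,0,0,0,0.75],
    [-0.68,3.95,0,0,0,0,0.75],
    [-0.68,3.95,0,0,0,0,0.75],
    [-0.68,3.95,0,0,0,0,0.75],
    [-0.68,3.95,0,0,0,0,0.75],
    [-0.68,3.95,0,0,0,0,0.75],
    [0,0,2,0,0,-5,0.75],
    [0,0,2,0,0,0,0.75],
    [0,0,0,0,0,0,0.75],
  ],
)

```text
clock: 12.8
tcp_pos: [0.598, 0.0273, 0.0702]
eef_rot: [-0.107, -3.133, -0.0]
ft_force: [0.4, -0.8, -0.4]
opening: 0.064
grip_force: 0.0
```

```bash
python3 -c "
from h import *
go([.600,.0263,.031],175.8)
im=optics.get_image('scene')
a=cv2.resize(im[180:350,70:280],(500,405));b=cv2.resize(im[130:250,200:350],(300,240))
c=np.zeros((405,800,3),np.uint8);c[:,:500]=a;c[:240,500:]=b
cv2.imwrite('pics/u1.png',c)"
```

```text
clock 12.8 tcp [0.598  0.0273 0.0702] yaw 176.1 d_cm [-0.24 -0.08  3.92] turn [-0.01 -0.41  0.27] open 0.064
```

View pics/u1.png

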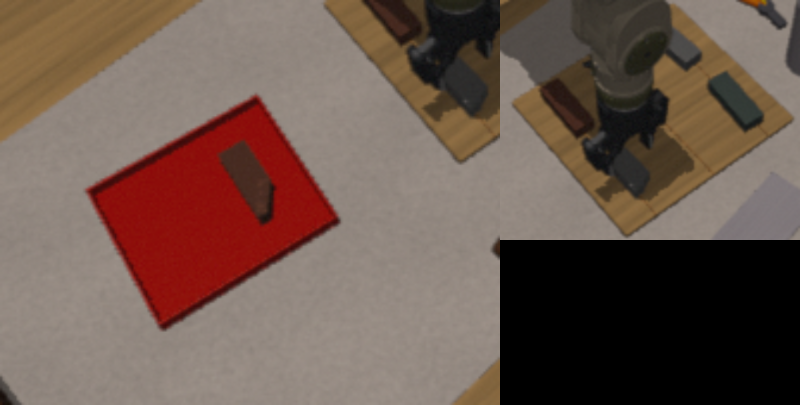

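The chipped stone lies flat in the tray at about (185,248) in the picture, and the open gripper straddles the snapped stone. I'm going down.

>>> move_arm(
  plan=[
    [-0.1,-0.1,1.2,0,0,0,0.75],
    [0,0,1.2,0,0,0,0.75],
    [0,0,1.0,0,0,0,0.75],
    [0,0,0.5,0,0,0,0.75],
    [0,0,0,0,0,0,0.75],
    [0,0,0,0,0,0,0.75],
  ],
)

```text
clock: 13.45
tcp_pos: [0.6008, 0.0253, 0.0332]
eef_rot: [-0.109, -3.137, 0.0]
ft_force: [-0.0, -0.2, 0.7]
opening: 0.064
grip_force: 0.0
```

>>> move_arm(
  plan=[
    [0,0,0,0,0,0,0.5],
    [0,0,0,0,0,0,0.3],
    [0,0,0,0,0,0,0.2],
    [0,0,0,0,0,0,0.2],
    [0,0,0,0,0,0,0.2],
    [0,0,0,0,0,0,0.2],
  ],
  squeeze=50,
)

```text
clock: 14.05
tcp_pos: [0.6014, 0.0254, 0.0341]
eef_rot: [-0.109, -3.139, 0.0]
ft_force: [0.0, 0.1, 5.4]
opening: 0.0348
grip_force: 51.9
```

>>> move_arm(
  plan=[
    [0,0,-1,0,0,0,0.2],
    [0,0,-2,0,0,0,0.2],
    [0,0,-3,0,0,0,0.2],
    [0,0,-3,0,0,0,0.2],
    [0,0,0,0,0,5,0.2],
  ],
)

```text
clock: 14.55
tcp_pos: [0.6035, 0.0252, 0.1281]
eef_rot: [0.248, 3.127, -0.001]
ft_force: [0.5, -0.0, -0.9]
opening: 0.0348
grip_force: 51.3
```

>>> move_arm(
  plan=[
    [0.47,-4.18,0,0,0,0,0.2],
    [0.47,-4.18,0,0,0,0,0.2],
    [0.47,-4.18,0,0,0,0,0.2],
    [0.47,-4.18,0,0,0,0,0.2],
    [0.47,-4.18,0,0,0,0,0.2],
    [0.47,-4.18,0,0,0,0,0.2],
    [0.47,-4.18,0,0,0,0,0.2],
    [0.47,-4.18,0,0,0,0,0.2],
    [0.47,-4.18,0,0,0,0,0.2],
    [0,0,2,0,0,0,0.2],
  ],
)

```text
clock: 15.55
tcp_pos: [0.5006, -0.3463, 0.1061]
eef_rot: [0.255, 3.129, -0.009]
ft_force: [1.1, 1.0, -0.5]
opening: 0.0353
grip_force: 51.2
```

>>> move_arm(
  plan=[
    [0,0,1,0,0,0,0.2],
    [0,0,0,0,0,0,0.2],
    [0,0,0,0,0,0,0.2],
  ],
)

```text
clock: 15.85
tcp_pos: [0.5003, -0.3383, 0.0933]
eef_rot: [-0.244, -3.128, -0.001]
ft_force: [0.5, 0.5, -0.7]
opening: 0.0348
grip_force: 51.2
```

```bash
python3 -c "
from h import *
go([.5004,-.3394,.0255],171)
cv2.imwrite('pics/v1.png',cv2.resize(optics.get_image('scene')[180:350,70:280],None,fx=2.5,fy=2.5))"
```

```text
clock 15.85 tcp [ 0.5003 -0.3383  0.0933] yaw 171.1 d_cm [-0.05 -0.11  6.78] turn [ 0.03 -0.21  0.1 ] open 0.0348
```

View pics/v1.png

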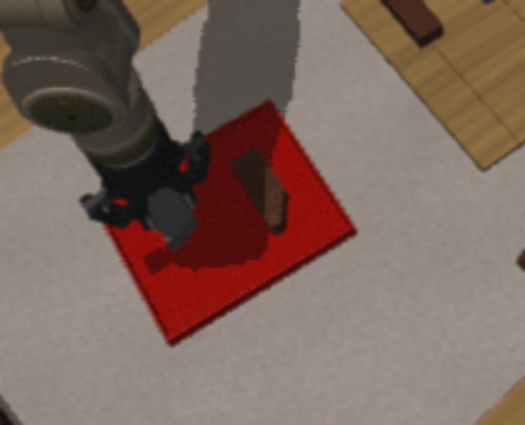

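The snapped stone (215,170) hangs level over the free left half of the tray, clear of the chipped one (190,262). I'm lowering it.

>>> move_arm(
  plan=[
    [0,0,2,0,0,0,0.2],
    [0,0,2,0,0,0,0.2],
    [0,0,1,0,0,0,0.2],
    [0,0,0.8,0,0,0,0.2],
    [0,0,0.4,0,0,0,0.2],
    [0,0,0,0,0,0,0.2],
    [0,0,0,0,0,0,0.2],
  ],
)

```text
clock: 16.6
tcp_pos: [0.5007, -0.3399, 0.0321]
eef_rot: [-0.246, -3.13, 0.001]
ft_force: [0.3, 0.9, -0.3]
opening: 0.0347
grip_force: 51.2
```

>>> move_arm(
  plan=[
    [0,0,0.2,0,0,0,0.2],
    [0,0,0.1,0,0,0,0.2],
    [0,0,0,0,0,0,0.2],
  ],
)

```text
clock: 16.9
tcp_pos: [0.5002, -0.3396, 0.0286]
eef_rot: [-0.246, -3.13, 0.0]
ft_force: [0.2, -0.9, -0.9]
opening: 0.0353
grip_force: 51.2
```

>>> move_arm(
  plan=[
    [0,0,0.1,0,0,0,0.2],
    [0,0,0.1,0,0,0,0.2],
    [0,0,0,0,0,0,0.2],
  ],
)

```text
clock: 17.2
tcp_pos: [0.5001, -0.3395, 0.0263]
eef_rot: [-0.246, -3.129, -0.0]
ft_force: [-1.1, 1.3, -0.8]
opening: 0.0351
grip_force: 51.2
```

>>> move_arm(
  plan=[
    [0,0,0.1,0,0,0,0.2],
    [0,0,0,0,0,0,0.2],
  ],
)

```text
clock: 17.4
tcp_pos: [0.5002, -0.3396, 0.026]
eef_rot: [-0.246, -3.13, 0.0]
ft_force: [-1.1, 1.7, 3.6]
opening: 0.0349
grip_force: 51.7
```

Contact is felt, so I'm releasing, rising and moving clear.

>>> move_arm(
  plan=[
    [0,0,0,0,0,0,0.5],
    [0,0,0,0,0,0,0.6],
    [0,0,0,0,0,0,0.75],
    [0,0,0,0,0,0,0.75],
    [0,0,-1,0,0,0,0.75],
    [0,0,-2,0,0,0,0.75],
    [0,0,-4,0,0,0,0.75],
    [0,0,-4,0,0,0,0.75],
    [0,0,-4,0,0,0,0.75],
    [0,0,0,0,0,0,0.75],
  ],
)

```text
clock: 18.4
tcp_pos: [0.5034, -0.342, 0.183]
eef_rot: [0.245, 3.125, -0.011]
ft_force: [0.7, -0.9, -0.6]
opening: 0.064
grip_force: 0.0
```

```bash
python3 -c "
from h import *
cv2.imwrite('pics/w1.png',optics.get_image('scene'))"
```

```text
(no output)
```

View pics/w1.png

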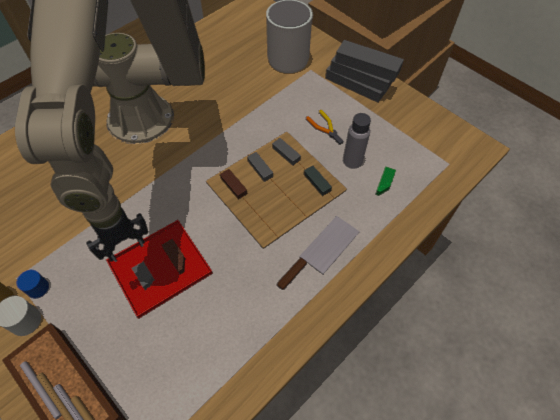

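Both broken stones lie in the tray at (272,143) and (255,172). The four sound stones, flask, cleaver, pliers and green look-alike are where they were, and the gripper is empty and clear.

```bash
python3 -c "
from h import *
print(ctrl.hand_in())"
```

```text
the job is handed in; nothing more can be done
None
```

The chipped brown stone and the snapped grey stone were both set down gently on the tray floor, everything else stayed where it was, and the job was handed in at about 18.5 s.

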